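# Walk the tube block round to the reader's fence

### The arm

A 6-joint arm with a two-finger parallel gripper is mounted at the origin on the work surface. World frame = base frame: x ahead of the robot, y to its left, z up, the work surface at z = 0. Lengths are in m, angles in rad, forces in N, time in s.
With the tool pointing down it reaches from about 0.325 to 0.85 m from the base axis. Payload 15.5 kg.
Tool frame: the origin (TCP) lies between the finger pads; the fingertips stand 19 mm ahead of it and the grasp point (between the pads) is the TCP; z points along the fingers, y is the direction in which the jaws open and shut (so a half turn about z gives the same grasp; the last joint's range is limited). The gripper opens to 91 mm and grips with 3 to 60 N. Pads are 32 mm wide; open, the fingers measure 118 mm over their backs; the gripper's body (76 mm by 178 mm) begins 60 mm behind the grasp point.
Start: joints at [1.161, 0.494, 1.345, -0, 1.302, -0.096], TCP at [0.194, 0.594, 0.233] pointing down, gripper open.
Joint ranges: [-2.91, 2.91], [-0.82, 2.16], [0.22, 2.67], [-1.22, 4.37], [0.12, 2.79], [-3.08, 3.08]. Speed limits (rad/s): [1.89, 1.89, 2.57, 3.01, 3.01, 3.01].

### API

Orientations are given as a rotation vector (axis times angle).
In Python, from workcell import manip gives the robot as it stands. The module is installed in compiled form; this text tells all that it offers.
- The arm moves only by the shell command python3 -m inch 'ROWS' [FORCE]. ROWS is JSON, a list that holds one entry, the list of rows, each a list of 7 numbers: the finger opening in m, from 0 to 0.0912, then the shift along the tool's x, y, z in m, then the turn, a rotation vector about the tool's x, y, z in degrees. In form: [[[gripper, tx, ty, tz, rx, ry, rz], ...]]. A call has 1 to 20 rows; each row shifts and turns the pose as measured when the row begins, along the tool's axes as they then stand; what a row does not reach is not made up. A row lasts 1/10 s, in which the tool goes at most 50 mm and 8.59 degrees, less where a joint would pass 70% of its speed; a pose out of reach is approached as far as the arm can. A call with a gripper value outside its range is refused whole. The fingers move at their own pace and stop on an object; FORCE is the grip in N (left out, the last holds). Time passes only in rows, so rows that do not move let the fingers close. It gives the time, the measured TCP pose, the force and the opening at its end, in the units of the state.
- manip.observe(): the state, without advancing time (a new reading comes with each control period).
- manip.get_image(name): name is "scene" or "top" or "wrist"; returns a dict with "img" (420x560x3 uint8, red, green, blue), "fx", "fy", "cx", "cy" (pixels), "R" (3x3) and "t" (3): a world point X has camera coordinates R X + t; the wrist camera has in their place "hand_eye" (4x4, takes a point from camera to tool coordinates, whose origin is the TCP and whose axes are the flange's). Camera axes: x right, y down, z forward; pixel columns grow to the right and rows downward; lengths in m; the calibration is good to about 2 mm. A picture is of the moment at which its call begins: read the wrist's pose just before it. There is no depth.
- manip.sign_off(): hands the job in, once; it reports no verdict.
The state is a dict: "clock": time; "joint_pos": joint angles; "qvel": joint speeds; "joint_efforts": joint torques, N m; "position": TCP position; "ee_rot": TCP orientation; "ft_force": force on the tool from outside, world axes, zero at the start; "ft_torque": the same for the moment, N m; "grip_width": opening from 0.0 (shut) to 1.0 (fully open).
Only numpy, scipy, OpenCV 4.12 (cv2) and the standard library are available. Lean on these libraries where they do the work, as an engineer would, in place of code of your own. Each camera call takes 0.05 s, during which the arm holds its last target. There are 200 camera calls.

### The job

The heavy aluminium tube block stands roughly end-on to the reader's steel fence. Without gripping or lifting it, gently push it round with the fingertips, nudging first one corner and then the opposite one, until one of its long sides (either will do) lies flush along the fence with neither end sticking out past the end of the fence. Leave the other things on the bench where they are.

Things in the scene. Friction and masses are not known exactly. Their poses are not given: they have to be found in the camera images.
- block: Heavy aluminium tube block, rectangular, 90 (its x) by 120 (its y) by 40 mm high, 0.6 to 1 kg, with 4 by 6 dark wells on top (marks only, no real holes); too wide to grip. Loose, slides on the bench at a push of 3 to 12 N. Origin: centre of its underside, z up. Its two ends look alike, and so do its two long sides.
- block_center (a point): Centre of the tube block, half-way up (20 mm over the bench).
- station: Fixed reader: a steel fence 190 mm long (its y), 30 high, 14 thick, with a low white box (55 high, 170 wide) starting 57 mm behind the fence's face. Origin: on the bench at the middle of the face that looks to the robot; x points from that face into the fence, away from the robot, so the face is x = 0, open bench x < 0. The block starts with its centre 140 to 160 mm before the face.
- rack: Bystander: blue tube rack with orange-capped tubes, 130 (x) by 70 (y) mm, 87 mm high over the caps; origin under its centre.
- bottle: Bystander: amber bottle, 64 mm diameter, 130 mm high; origin under its centre.
- jar: Bystander: white jar, 48 mm diameter, 50 mm high; origin under its centre.
- dish: Bystander: flat clear lidded dish, 92 mm diameter, 15 mm high; origin under its centre.
- tipbox: Bystander: grey box with white lid, 80 (x) by 60 (y) by 47 mm high; origin under its centre.
- tube: Bystander: one orange-capped tube lying on the bench along its x, 80 mm long, 17 mm thick; origin under its middle.
- stopper: Bystander: black rubber stopper, 32 mm diameter, 22 mm high; origin under its centre.
Not all that is in view belongs to the job. Several things look just like the block: the one meant starts farthest to the robot's left.

How it is judged:
At the end, for the whole second after the job is handed in: Block flat on the bench and at rest, a long side parallel to the fence within 0.05 rad, its centre 40 to 48.5 mm before the fence's face (45 is flush) and within 42 mm of the fence's middle along it; every bystander within 20 mm of its start (angle between the x axis of block and the x axis of station, either way round below 0.05 rad and x of block_center in the frame of station between -0.0485 and -0.04 m and y of block_center in the frame of station between -0.042 and 0.042 m and height (world z) of block_center below 0.024 m and angle between block's own z axis and vertical below 0.04 rad and linear speed of block below 0.01 m/s and angular speed of block below 0.05 rad/s and distance of each of rack, bottle, jar, dish, tipbox, tube, stopper from where it was at the start of the episode below 0.02 m); the robot touches nothing.
It fails at once if the block is lifted or tipped (centre over 8 mm higher than on the bench, or leaning over 0.12 rad) (height (world z) of block_center above 0.028 m or angle between block's own z axis and vertical above 0.12 rad).
It fails at once if the block is shoved roughly (faster than 0.35 m/s) (linear speed of block above 0.35 m/s).
It fails at once if a bystander is moved 20 mm or more (distance of any of rack, bottle, jar, dish, tipbox, tube, stopper from where it was at the start of the episode above 0.02 m).
It also fails if it takes over 72 s, if anything falls off the work surface, if the arm or the gripper's body presses on something with over 40 N, if the wrist force passes 120 N, or if a joint passes its speed limit or range.

## Working session

There is one attempt and no reset: what is moved stays moved. The work goes in short steps, Python scripts to look and compute and a shell command to move; the robot and the scene stay as the last step left them, time stands still between calls to the robot, and variables do not carry over. Pictures are saved under pics/ and viewed, about 8 in all and at most 12, crops included, and the job is handed in when it is done.

```bash
mkdir -p pics
python3 - <<'E'
from workcell import manip
import cv2
print(manip.observe())
for n in("scene","top"):
    d=manip.get_image(n); cv2.imwrite(f"pics/{n}0.png",d["img"][:,:,::-1]); print({k:v for k,v in d.items() if k!="img"})
E
```

```text
{'clock': 0.0, 'joint_pos': array([ 1.16048135e+00,  4.94158219e-01,  1.34616445e+00, -1.95383956e-05,
        1.30254332e+00, -9.55027577e-02]), 'qvel': array([-7.43546137e-04, -2.15012669e-03,  2.09416951e-03, -9.02305973e-04,
       -5.23683160e-05, -5.80967195e-05]), 'joint_efforts': array([-4.75662432e-05, -8.78790021e+01, -3.81860340e+01,  7.06978678e-02,
        5.28154790e-02, -4.27442171e-05]), 'position': array([0.19337182, 0.59392286, 0.23234251]), 'ee_rot': array([-4.92411135e-01, -3.10245784e+00,  1.94374014e-03]), 'ft_force': array([-0.31269097,  0.56621313,  0.11843832]), 'ft_torque': array([-0.00478032,  0.02762384, -0.00674108]), 'grip_width': 0.9962573103446117}
{'fx': 390.86882370415367, 'fy': 390.86882370415367, 'cx': 286.6199346967005, 'cy': 208.6045812974153, 'R': array([[ 0.28398449,  0.95874657, -0.01256291],
       [ 0.8191163 , -0.2493944 , -0.51657616],
       [-0.49839874,  0.13640913, -0.85614908]]), 't': array([-0.15812152, -0.42501119,  1.27688753])}
{'fx': 424.78895373257717, 'fy': 424.78895373257717, 'cx': 277.9988854306834, 'cy': 211.47028653816352, 'R': array([[-0.04929357, -0.99878137,  0.00243382],
       [-0.97627022,  0.04766781, -0.21124448],
       [ 0.21087103, -0.01278906, -0.97743023]]), 't': array([0.02948891, 0.53421227, 0.85412419])}
```

View pics/top0.png

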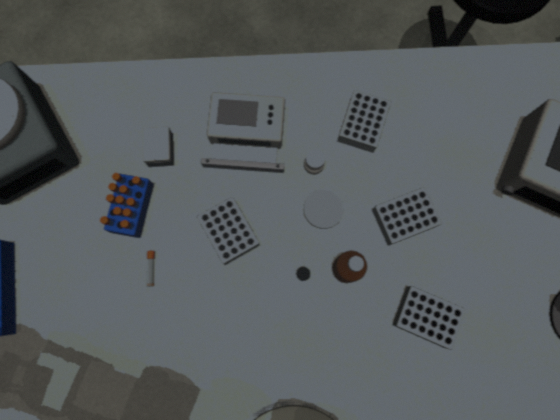

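View pics/scene0.png

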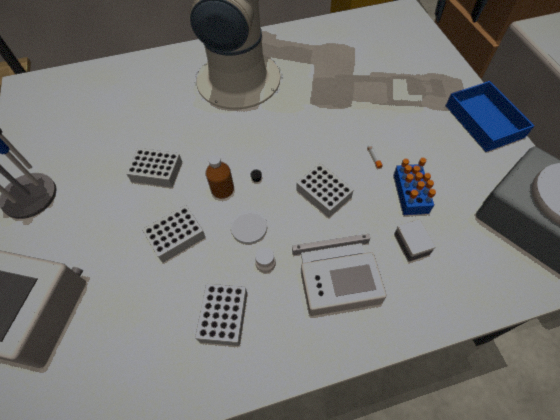

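```bash
cat > h.py <<'E'
import numpy as np, cv2
from workcell import manip
def proj(d,X):
    c=np.asarray(X)@d["R"].T+d["t"]; return np.c_[c[:,0]/c[:,2]*d["fx"]+d["cx"],c[:,1]/c[:,2]*d["fy"]+d["cy"]]
def unproj(d,uv,z):
    uv=np.atleast_2d(uv).astype(float); r=np.c_[(uv[:,0]-d["cx"])/d["fx"],(uv[:,1]-d["cy"])/d["fy"],np.ones(len(uv))]@d["R"]
    o=-d["R"].T@d["t"]; return o+r*((z-o[2])/r[:,2])[:,None]
def crop(n,name,x,y,w,h,s):
    d=manip.get_image(n); im=cv2.convertScaleAbs(d["img"][y:y+h,x:x+w,::-1],alpha=1.5)
    cv2.imwrite(f"pics/{name}.png",cv2.resize(im,None,fx=s,fy=s,interpolation=cv2.INTER_CUBIC)); return d
E
python3 -c "
from h import *
d=crop('top','c1',100,90,270,200,2.96)
for n,u,z in [('rack',(128,205),.04),('tube',(151,268),.01),('bottle',(350,266),.06),('stopper',(303,273),.01),('dish',(323,209),.015),('jar',(314,163),.025),('tip',(157,147),.04)]: print(n,unproj(d,u,z)[0].round(3))
print(proj(d,[[.194,.594,.233]]))"
```

```text
rack [0.569 0.331 0.04 ]
tube [0.432 0.287 0.01 ]
bottle [ 0.411 -0.141  0.06 ]
stopper [ 0.405 -0.045  0.01 ]
dish [ 0.545 -0.099  0.015]
jar [ 0.651 -0.085  0.025]
tip [0.701 0.269 0.04 ]
[[-90.82587252 420.04179448]]
```

View pics/c1.png

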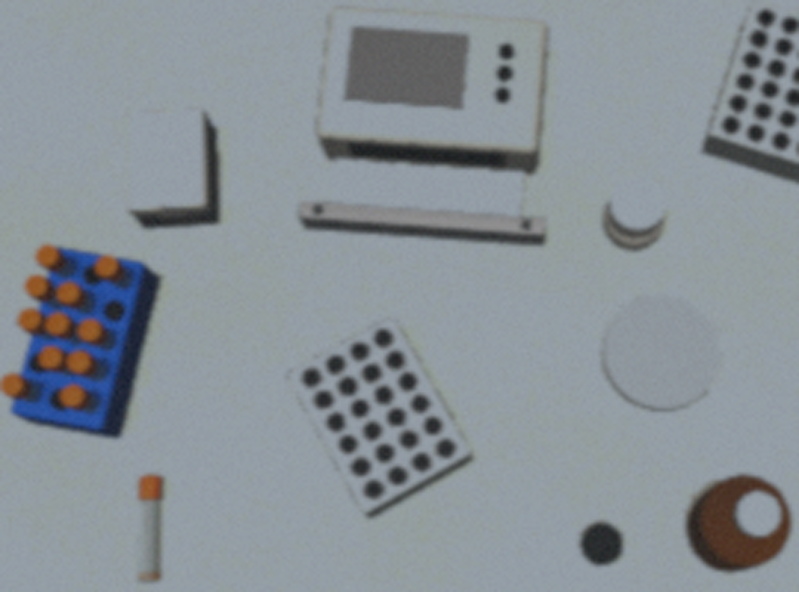

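```bash
cat >> h.py <<'E'
FX=None
def wells(d,guess,r=75):
    # guess: world xy of block centre; centroids of dark wells near it
    p=proj(d,[[guess[0],guess[1],.04]])[0]; g=cv2.cvtColor(d["img"],cv2.COLOR_RGB2GRAY)
    b=cv2.resize(g,None,fx=4,fy=4,interpolation=cv2.INTER_CUBIC)
    m=(b<np.median(b)*.62).astype(np.uint8)
    n,_,st,ce=cv2.connectedComponentsWithStats(m)
    w=np.array([unproj(d,(c+.5)/4-.5,.04)[0,:2] for c,s in zip(ce[1:],st[1:]) if 150<s[4]<1600])
    w=w[np.hypot(*(w-guess).T)<.085]
    (c,sz,a)=cv2.minAreaRect((w*1000).astype(np.float32))
    return w,np.array(c)/1000,sz,a
E
python3 -c "
from h import *
d=manip.get_image('top')
cr=lambda L:[(x/2.96+100,y/2.96+90) for x,y in L]
print('fence0',unproj(d,cr([(302,231),(545,244)]),0).round(4),'top',unproj(d,cr([(301,221),(546,234)]),.03).round(4))
B=unproj(d,cr([(289,374),(396,320),(472,455),(368,511)]),.04);print('block',B.round(4),B.mean(0))
w,c,sz,a=wells(d,B.mean(0)[:2]);print(len(w),w.mean(0),c,sz,a)
"
```

```text
fence0 [[ 0.6595  0.1744  0.    ]
 [ 0.6395 -0.0163  0.    ]] top [[ 0.6575  0.17    0.03  ]
 [ 0.638  -0.0165  0.03  ]]
block [[0.5364 0.1785 0.04  ]
 [0.5735 0.0987 0.04  ]
 [0.4698 0.0464 0.04  ]
 [0.4329 0.1227 0.04  ]] [0.50313165 0.11157974 0.04      ]
25 [0.50295544 0.1134188 ] [0.49852817 0.11114881] (110.0906982421875, 60.143890380859375) 27.130970001220703
```

```bash
cat >> h.py <<'E'
from scipy.spatial.transform import Rotation as Ro
S0=np.array([.649,.078]); A=-.1045; RS=np.array([[np.cos(A),-np.sin(A)],[np.sin(A),np.cos(A)]])
def st(p): return (np.asarray(p)[...,:2]-S0)@RS
def rep():
    s=manip.observe(); R=Ro.from_rotvec(s["ee_rot"]).as_matrix()
    print("t",round(s["clock"],2),"tcp st",st(s["position"]).round(4),"z",s["position"][2].round(4),"tooly deg st",round(np.degrees(np.arctan2(R[1,1],R[0,1])-A),2),"tilt",R[:2,2].round(3),"F",s["ft_force"].round(1),"q6",s["joint_pos"][5].round(2))
E
python3 -m inch '[[[0,-0.0175,-0.034,0,0,0,-6],[0,-0.0175,-0.034,0,0,0,-6],[0,-0.0175,-0.034,0,0,0,0],[0,-0.0175,-0.034,0,0,0,0],[0,-0.0175,-0.034,0,0,0,0],[0,-0.0175,-0.034,0,0,0,0],[0,-0.0175,-0.034,0,0,0,0],[0,-0.0175,-0.034,0,0,0,0],[0,-0.0175,-0.034,0,0,0,0],[0,-0.0175,-0.034,0,0,0,0],[0,-0.0175,-0.034,0,0,0,0],[0,-0.0175,-0.034,0,0,0,0],[0,-0.0175,-0.034,0,0,0,0],[0,-0.0175,-0.034,0,0,0,0],[0,0,0,0,0,0,0]]]' 30; python3 -c "from h import *;rep()"
```

```text
clock: 1.7
position: [0.3847, 0.0745, 0.2319]
ee_rot: [0.146, 3.135, 0.0]
ft_force: [1.2, 0.0, 0.2]
grip_width: 0.001
t 1.7 tcp st [-0.2625 -0.031 ] z 0.2319 tooly deg st 90.66 tilt [0.003 0.   ] F [1.2 0.  0.2] q6 -1.44
```

```bash
python3 -m inch '[[[0,0,-0.007,0.04,0,0,0.6],[0,0,-0.007,0.04,0,0,0],[0,0,0,0.04,0,0,0],[0,0,0,0.04,0,0,0],[0,0,0,0.025,0,0,0],[0,0,0,0.015,0,0,0],[0,0,0,0,0,0,0]]]'; python3 -c "
from h import *;rep()
d=crop('top','c2',100,90,270,200,2.96)"
```

```text
clock: 2.4
position: [0.3873, 0.0607, 0.0269]
ee_rot: [0.169, 3.126, 0.002]
ft_force: [-0.6, -0.6, -0.1]
grip_width: -0.0
t 2.4 tcp st [-0.2584 -0.0445] z 0.0269 tooly deg st 89.82 tilt [0.011 0.001] F [-0.6 -0.6 -0.1] q6 -1.46
```

View pics/c2.png

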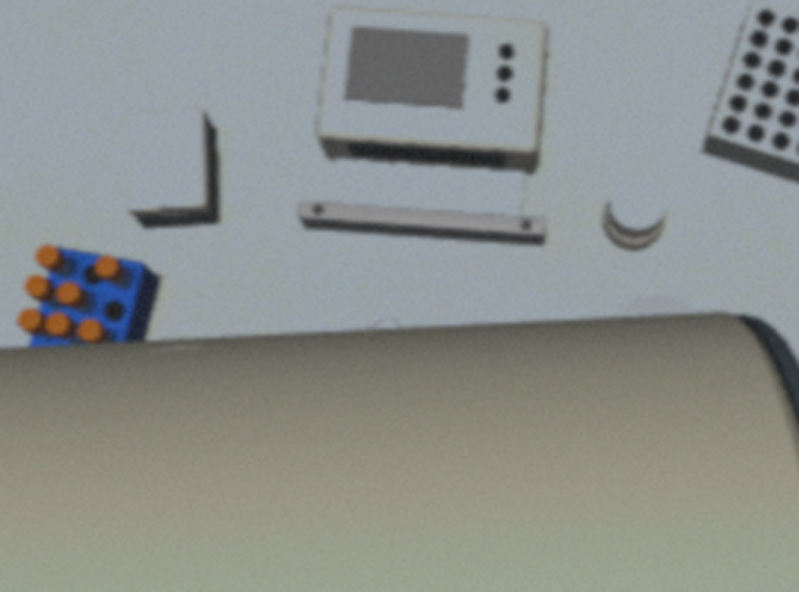

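```bash
python3 -m inch '[[[0,-0.02,0,0,0,0,0],[0,-0.02,0,0,0,0,0],[0,-0.006,0,0,0,0,0],[0,-0.006,0,0,0,0,0],[0,-0.006,0,0,0,0,0],[0,-0.006,0,0,0,0,0],[0,-0.006,0,0,0,0,0],[0,-0.006,0,0,0,0,0]]]'; python3 -c "
from h import *;rep()
d=crop('scene','s2',230,120,220,165,3.6)
w,c,sz,a=wells(d,(.52,.11));print(len(w),st(w.mean(0)),st(c),sz,a)"
```

```text
clock: 3.25
position: [0.4629, 0.0535, 0.033]
ee_rot: [0.166, 3.127, 0.002]
ft_force: [-1.8, -1.3, -1.6]
grip_width: 0.004
t 3.25 tcp st [-0.1825 -0.0438] z 0.033 tooly deg st 89.92 tilt [0.01  0.001] F [-1.8 -1.3 -1.6] q6 -1.48
14 [-0.12133819  0.0391064 ] [-0.13827923  0.02799616] (95.1697998046875, 59.92900085449219) 35.57455825805664
```

View pics/s2.png

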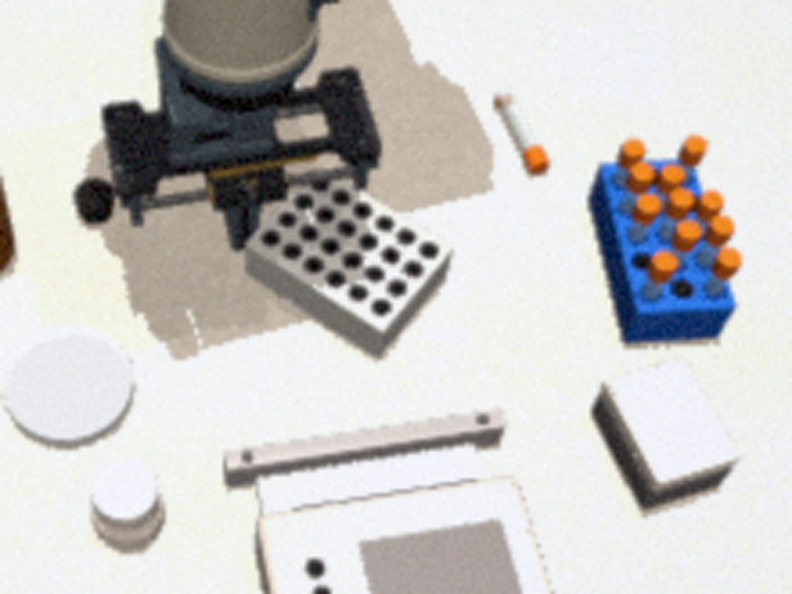

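```bash
cat >> h.py <<'E'
from scipy.optimize import least_squares
from scipy.spatial import cKDTree
G=np.array([[(i-1.5)*.02,(j-2.5)*.02] for i in range(4) for j in range(6)])
def block(guess,deg,n='scene',name=None,view=(230,120,220,165,3.6)):
    """guess station xy, deg= long axis angle vs station x"""
    d=crop(n,name,*view) if name else manip.get_image(n)
    g=cv2.resize(cv2.cvtColor(d["img"],cv2.COLOR_RGB2GRAY),None,fx=4,fy=4,interpolation=cv2.INTER_CUBIC)
    m=cv2.adaptiveThreshold(cv2.GaussianBlur(g,(0,0),3),255,cv2.ADAPTIVE_THRESH_MEAN_C,cv2.THRESH_BINARY_INV,61,15)
    k,_,s,ce=cv2.connectedComponentsWithStats(m)
    P=np.array([st(unproj(d,(c+.5)/4-.5,.04))[0] for c,q in zip(ce[1:],s[1:]) if 120<q[4]<1500 and max(q[2:4])<55])
    P=P[np.hypot(*(P-guess).T)<.1]
    def gr(v): 
        a=np.radians(v[2]*100-90); return G@np.array([[np.cos(a),np.sin(a)],[-np.sin(a),np.cos(a)]])+v[:2]
    f=lambda v:np.minimum(cKDTree(P).query(gr(v))[0],.02)
    best=min((least_squares(f,[guess[0]+dx,guess[1]+dy,(deg+da)/100],loss='soft_l1',f_scale=.003) for dx in(-.008,0,.008) for dy in(-.008,0,.008) for da in(-12,0,12)),key=lambda r:r.cost)
    v=best.x; a=np.radians(v[2]*100); u=np.array([np.cos(a),np.sin(a)]); w=np.array([-u[1],u[0]])
    r=f(v); print("block st",v[:2].round(4),"long axis deg",round(v[2]*100,2),"inliers",(r<.005).sum(),"rms mm",(np.sqrt((r[r<.005]**2).mean())*1e3).round(2))
    print("NR,NL,FR,FL",[tuple((v[:2]+i*.06*u+j*.045*w).round(3)) for i,j in((-1,-1),(-1,1),(1,-1),(1,1))])
    return d
E
python3 -c "
from h import *
d=block((-.13,.02),38)
E=unproj(d,[(292.5,247.2),(369.4,234.4)],.03);print(E.round(4),st(E).round(4))"
```

```text
block st [-0.1378  0.0283] long axis deg 42.1 inliers 24 rms mm 1.73
NR,NL,FR,FL [(np.float64(-0.152), np.float64(-0.045)), (np.float64(-0.212), np.float64(0.022)), (np.float64(-0.063), np.float64(0.035)), (np.float64(-0.123), np.float64(0.102))]
[[ 0.6461 -0.0115  0.03  ]
 [ 0.6673  0.1759  0.03  ]] [[ 0.0065 -0.0893]
 [ 0.008   0.0993]]
```

```bash
python3 -m inch '[[[0,-0.005,0,0.001,0,0,0],[0,-0.005,0,0.001,0,0,0],[0,-0.005,0,0.001,0,0,0],[0,-0.005,0,0.001,0,0,0],[0,-0.005,0,0.001,0,0,0]]]'; python3 -c "
from h import *;rep()
block((-.125,.03),50)"
```

```text
clock: 3.85
position: [0.4844, 0.0505, 0.0277]
ee_rot: [0.166, 3.135, 0.001]
ft_force: [-4.9, -1.0, 3.5]
grip_width: 0.005
t 3.85 tcp st [-0.1609 -0.0445] z 0.0277 tooly deg st 89.93 tilt [0.003 0.   ] F [-4.9 -1.   3.5] q6 -1.48
block st [-0.1309  0.0318] long axis deg 53.61 inliers 19 rms mm 1.65
NR,NL,FR,FL [(np.float64(-0.13), np.float64(-0.043)), (np.float64(-0.203), np.float64(0.01)), (np.float64(-0.059), np.float64(0.053)), (np.float64(-0.132), np.float64(0.107))]
```

```bash
python3 -m inch '[[[0,0.03,-0.002,0,0,0,0],[0,0.03,0,0,0,0,0],[0,0.03,0,0,0,0,0],[0,0,0.03,0,0,0,0],[0,0,0.03,0,0,0,0],[0,0,0.025,0,0,0,0],[0,0,0,0,0,0,0]]]'; python3 -c "
from h import *;rep()"
```

```text
clock: 4.6
position: [0.4043, 0.1452, 0.0275]
ee_rot: [0.171, 3.127, 0.003]
ft_force: [0.5, -0.1, 0.3]
grip_width: 0.008
t 4.6 tcp st [-0.2503  0.0413] z 0.0275 tooly deg st 89.71 tilt [0.01  0.001] F [ 0.5 -0.1  0.3] q6 -1.25
```

```bash
python3 -m inch '[[[0,-0.012,0,0.001,0,0,0],[0,-0.012,0,0.001,0,0,0],[0,-0.009,-0.002,0.001,0,0,0],[0,-0.005,-0.002,0.0005,0,0,0],[0,-0.005,-0.002,0.0005,0,0,0],[0,-0.005,-0.002,0.0005,0,0,0],[0,-0.005,-0.002,0.0005,0,0,0],[0,-0.005,-0.002,0.0005,0,0,0]]]'; python3 -c "
from h import *;rep()
block((-.125,.028),60)"
```

```text
clock: 5.4
position: [0.4596, 0.1218, 0.0213]
ee_rot: [-0.179, -3.134, -0.0]
ft_force: [-9.9, 3.2, 8.1]
grip_width: 0.006
t 5.4 tcp st [-0.193   0.0238] z 0.0213 tooly deg st 89.46 tilt [-0.002  0.   ] F [-9.9  3.2  8.1] q6 -1.33
block st [-0.1169  0.0295] long axis deg 63.37 inliers 24 rms mm 1.57
NR,NL,FR,FL [(np.float64(-0.104), np.float64(-0.044)), (np.float64(-0.184), np.float64(-0.004)), (np.float64(-0.05), np.float64(0.063)), (np.float64(-0.13), np.float64(0.103))]
```

```bash
python3 -m inch '[[[0,0.006,-0.004,-0.006,0,0,0],[0,0,-0.006,0,0,0,0.5],[0,-0.006,-0.001,0,0,0,0],[0,-0.006,-0.0015,0,0,0,0],[0,-0.005,-0.0015,0,0,0,0],[0,-0.005,-0.0015,0.0005,0,0,0],[0,-0.005,-0.0015,0.0005,0,0,0],[0,-0.005,-0.0015,0.0005,0,0,0]]]'; python3 -c "
from h import *;rep()
block((-.107,.025),72)"
```

```text
clock: 6.25
position: [0.4806, 0.0952, 0.0255]
ee_rot: [-0.199, -3.123, 0.002]
ft_force: [-7.3, 0.9, 5.6]
grip_width: 0.006
t 6.25 tcp st [-0.1692 -0.0005] z 0.0255 tooly deg st 88.71 tilt [-0.012 -0.001] F [-7.3  0.9  5.6] q6 -1.37
block st [-0.0974  0.0311] long axis deg 78.73 inliers 24 rms mm 1.63
NR,NL,FR,FL [(np.float64(-0.065), np.float64(-0.037)), (np.float64(-0.153), np.float64(-0.019)), (np.float64(-0.042), np.float64(0.081)), (np.float64(-0.13), np.float64(0.099))]
```

```bash
python3 -m inch '[[[0,-0.005,-0.0015,0,0,0,-0.6],[0,-0.005,-0.0015,0,0,0,-0.6],[0,-0.004,-0.001,0,0,0,0]]]'; python3 -c "
from h import *;rep()
block((-.09,.03),86)"
```

```text
clock: 6.6
position: [0.4934, 0.0882, 0.0249]
ee_rot: [-0.165, -3.12, 0.003]
ft_force: [-7.1, -0.5, 6.1]
grip_width: 0.007
t 6.6 tcp st [-0.1558 -0.006 ] z 0.0249 tooly deg st 89.93 tilt [-0.017 -0.001] F [-7.1 -0.5  6.1] q6 -1.41
block st [-0.0897  0.0324] long axis deg 86.42 inliers 24 rms mm 1.64
NR,NL,FR,FL [(np.float64(-0.049), np.float64(-0.03)), (np.float64(-0.138), np.float64(-0.025)), (np.float64(-0.041), np.float64(0.089)), (np.float64(-0.131), np.float64(0.095))]
```

```bash
python3 -m inch '[[[0,0.02,0,0,0,0,0],[0,0.01,0,-0.03,0,0,0],[0,0,0,-0.03,0,0,0],[0,-0.014,0.027,0,0,0,0],[0,-0.014,0.027,0,0,0,0],[0,-0.014,0.027,0,0,0,0],[0,-0.014,0.027,0,0,0,0],[0,-0.014,0.027,0,0,0,0],[0,-0.014,0,0,0,0,0],[0,0,0,0,0,0,0]]]'; python3 -c "
from h import *;rep()"
```

```text
clock: 7.65
position: [0.5759, 0.2206, 0.0884]
ee_rot: [-0.17, -3.134, -0.002]
ft_force: [-0.7, -0.7, 0.0]
grip_width: 0.004
t 7.65 tcp st [-0.0876  0.1342] z 0.0884 tooly deg st 89.77 tilt [-0.003  0.002] F [-0.7 -0.7  0. ] q6 -1.2
```

```bash
python3 -m inch '[[[0,0.01,0,0.022,0,0,0],[0,0,0,0.02,0,0,0],[0,0,-0.01,0,0,0,0],[0,0,-0.008,0,0,0,0],[0,0,-0.005,0,0,0,0],[0,0,-0.005,0,0,0,0],[0,0,-0.005,0,0,0,0],[0,0,-0.005,0,0,0,0],[0,0,-0.005,0,0,0,0]]]'; python3 -c "
from h import *;rep()
block((-.09,.02),88)"
```

```text
clock: 8.55
position: [0.5626, 0.1748, 0.0491]
ee_rot: [0.174, 3.134, 0.007]
ft_force: [-0.7, 3.9, -1.6]
grip_width: 0.006
t 8.55 tcp st [-0.096   0.0873] z 0.0491 tooly deg st 89.64 tilt [0.003 0.004] F [-0.7  3.9 -1.6] q6 -1.26
block st [-0.0864  0.0185] long axis deg 88.83 inliers 21 rms mm 1.83
NR,NL,FR,FL [(np.float64(-0.043), np.float64(-0.042)), (np.float64(-0.133), np.float64(-0.041)), (np.float64(-0.04), np.float64(0.078)), (np.float64(-0.13), np.float64(0.079))]
```

```bash
python3 -m inch '[[[0,0,0.015,0,0,0,0],[0,0,0.005,-0.03,0,0,0],[0,0.015,0,-0.015,0,0,0],[0,0.03,0,0,0,0,0],[0,0.03,0,0,0,0,0],[0,0.03,-0.02,0,0,0,0],[0,0,-0.03,0,0,0,0],[0,0,-0.03,0,0,0,0],[0,0,-0.014,0.02,0,0,0],[0,0,0,0.025,0,0,0],[0,0,0,0.012,0,0,0],[0,0,0,0,0,0,0]]]'; python3 -c "
from h import *;rep()
block((-.085,.018),89,'top');block((-.085,.018),89)"
```

```text
clock: 9.8
position: [0.4512, 0.1201, 0.0385]
ee_rot: [0.165, 3.125, 0.008]
ft_force: [-0.1, 0.4, 0.0]
grip_width: 0.002
t 9.8 tcp st [-0.2011  0.0212] z 0.0385 tooly deg st 89.96 tilt [0.013 0.004] F [-0.1  0.4  0. ] q6 -1.34
block st [-0.0661  0.0078] long axis deg 102.88 inliers 0 rms mm nan
NR,NL,FR,FL [(np.float64(-0.009), np.float64(-0.041)), (np.float64(-0.097), np.float64(-0.061)), (np.float64(-0.036), np.float64(0.076)), (np.float64(-0.123), np.float64(0.056))]
block st [-0.0864  0.0173] long axis deg 89.39 inliers 24 rms mm 1.61
NR,NL,FR,FL [(np.float64(-0.042), np.float64(-0.043)), (np.float64(-0.132), np.float64(-0.042)), (np.float64(-0.041), np.float64(0.077)), (np.float64(-0.131), np.float64(0.078))]h.py:44: RuntimeWarning: Mean of empty slice.
  r=f(v); print("block st",v[:2].round(4),"long axis deg",round(v[2]*100,2),"inliers",(r<.005).sum(),"rms mm",(np.sqrt((r[r<.005]**2).mean())*1e3).round(2))
  ret = ret.dtype.type(ret / rcount)
```

```bash
python3 -m inch '[[[0,-0.015,-0.006,0.011,0,0,0],[0,-0.015,-0.002,0,0,0,0],[0,-0.012,0,0.001,0,0,0],[0,-0.006,0,0.001,0,0,0],[0,-0.006,0,0.001,0,0,0],[0,-0.006,0,0.0005,0,0,0],[0,-0.006,0,0.0005,0,0,0],[0,-0.006,0,0.0005,0,0,0],[0,-0.006,0,0.0005,0,0,0]]]'; python3 -c "
from h import *;rep()
block((-.06,.017),89)"
```

```text
clock: 10.8
position: [0.5259, 0.1044, 0.0246]
ee_rot: [-0.161, -3.137, -0.006]
ft_force: [-9.3, 2.8, 6.9]
grip_width: 0.004
t 10.8 tcp st [-0.1252  0.0134] z 0.0246 tooly deg st 90.11 tilt [-0.     0.004] F [-9.3  2.8  6.9] q6 -1.39
block st [-0.0623  0.0172] long axis deg 90.43 inliers 24 rms mm 1.44
NR,NL,FR,FL [(np.float64(-0.017), np.float64(-0.042)), (np.float64(-0.107), np.float64(-0.043)), (np.float64(-0.018), np.float64(0.078)), (np.float64(-0.108), np.float64(0.077))]
```

```bash
python3 -m inch '[[[0,-0.005,0,-0.001,0,0,0],[0,-0.005,0,0,0,0,0],[0,-0.005,0,0,0,0,0],[0,-0.004,0,0,0,0,0]]]'; python3 -c "
from h import *;rep()
block((-.045,.017),90)"; python3 -m inch '[[[0,-0.004,0,0,0,0,0],[0,-0.004,0,0,0,0,0]]]';  python3 -c "
from h import *;rep()
block((-.04,.017),90,name='s3')"
```

```text
clock: 11.25
position: [0.5421, 0.1025, 0.0251]
ee_rot: [-0.16, -3.128, -0.005]
ft_force: [-10.5, 1.7, 9.2]
grip_width: 0.004
t 11.25 tcp st [-0.1089  0.0132] z 0.0251 tooly deg st 90.14 tilt [-0.009  0.004] F [-10.5   1.7   9.2] q6 -1.4
block st [-0.0459  0.0172] long axis deg 90.39 inliers 24 rms mm 1.42
NR,NL,FR,FL [(np.float64(-0.0), np.float64(-0.042)), (np.float64(-0.09), np.float64(-0.043)), (np.float64(-0.001), np.float64(0.078)), (np.float64(-0.091), np.float64(0.077))]
clock: 11.5
position: [0.5432, 0.1022, 0.0246]
ee_rot: [-0.159, -3.114, -0.004]
ft_force: [-25.4, 5.9, 20.4]
grip_width: 0.002
t 11.5 tcp st [-0.1077  0.013 ] z 0.0246 tooly deg st 90.14 tilt [-0.024  0.004] F [-25.4   5.9  20.4] q6 -1.4
block st [-0.0447  0.0172] long axis deg 90.3 inliers 24 rms mm 1.45
NR,NL,FR,FL [(np.float64(0.001), np.float64(-0.043)), (np.float64(-0.089), np.float64(-0.043)), (np.float64(0.0), np.float64(0.077)), (np.float64(-0.09), np.float64(0.077))]
```

View pics/s3.png

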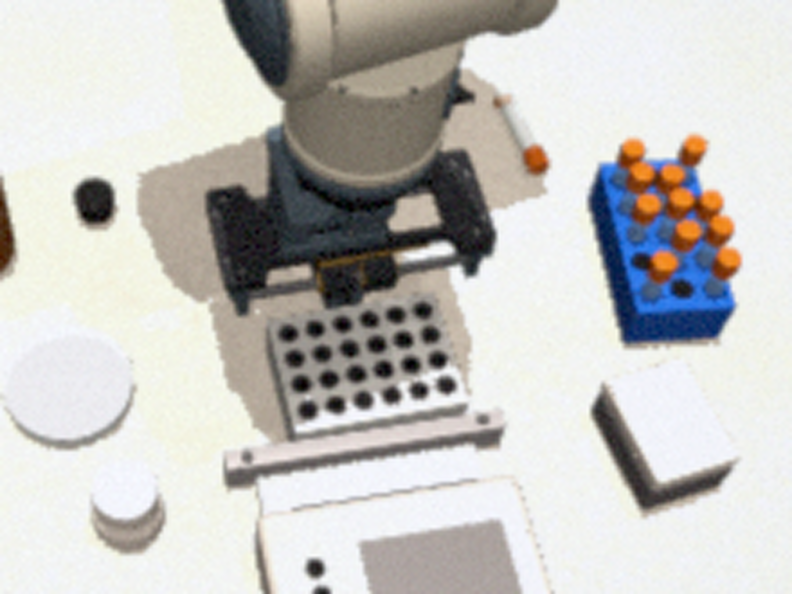

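Block against the fence: its front edge (about 290,437 to 468,405 in the crop) meets the fence's top edge, well between the two ends. Force jumped from 10 to 25 N with no more travel, so it is in contact. I'll back off and check from above.

```bash
python3 -m inch '[[[0,0.015,0,0,0,0,0],[0,0.025,0,0,0,0,0],[0,0.03,0,-0.02,0,0,0],[0,0.03,0,-0.04,0,0,0],[0,0.02,0,-0.04,0,0,0],[0,0,0.04,-0.04,0,0,0],[0,0,0.045,-0.02,0,0,0],[0,0,0.045,0,0,0,0],[0,0,0.045,0,0,0,0],[0,0,0.045,0,0,0,0],[0,0,0.045,0,0,0,0],[0,0,0.045,0,0,0,0],[0,0,0.045,0,0,0,0],[0,0,0.045,0,0,0,0],[0,0,0,0,0,0,0]]]'; python3 -c "
from h import *;rep()
block((-.045,.017),90)
block((-.045,.015),90,'top',name='c3',view=(100,90,270,200,2.96))"
```

```text
clock: 13.05
position: [0.4727, 0.5267, 0.196]
ee_rot: [-0.165, -3.129, -0.021]
ft_force: [-0.2, -0.8, -0.3]
grip_width: 0.002
t 13.05 tcp st [-0.2222  0.4278] z 0.196 tooly deg st 89.96 tilt [-0.007  0.014] F [-0.2 -0.8 -0.3] q6 -0.72
block st [-0.0447  0.0171] long axis deg 90.4 inliers 24 rms mm 1.57
NR,NL,FR,FL [(np.float64(0.001), np.float64(-0.043)), (np.float64(-0.089), np.float64(-0.043)), (np.float64(-0.0), np.float64(0.077)), (np.float64(-0.09), np.float64(0.077))]
block st [-0.045   0.0143] long axis deg 90.25 inliers 24 rms mm 1.55
NR,NL,FR,FL [(np.float64(0.0), np.float64(-0.046)), (np.float64(-0.09), np.float64(-0.046)), (np.float64(-0.0), np.float64(0.074)), (np.float64(-0.09), np.float64(0.074))]
```

View pics/c3.png

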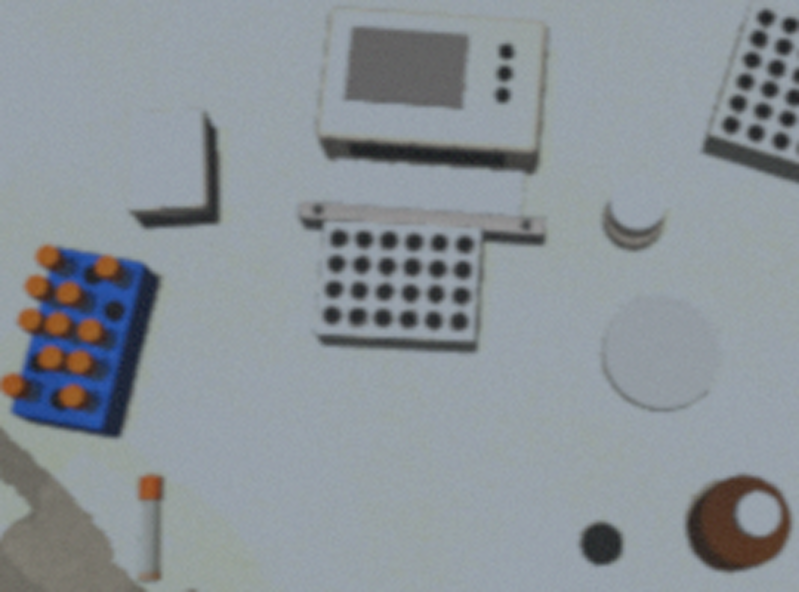

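The top view shows the block (320–482, 225–345) flush along the fence (300–545), inside both ends. The bystanders sit at the same pixels as at the start.

```bash
python3 -c "
from workcell import manip
print(manip.sign_off())"
```

```text
the job is handed in; nothing more can be done
None
```

The block now lies with a long side flush along the fence, and I handed the job in at about 13 s. With closed fingertips I pushed the near right corner, then the near left corner. I nudged the block about 15 mm along the fence and then pushed it straight in.

**Pose, top camera:** centre 45.0 mm before the face and 14 mm off the fence's middle, about 0.25° (0.004 rad) from parallel.

**Pose, scene camera:** 44.7 mm, 17 mm and 0.4°, so the two cameras agree within 3 mm.

**Contact:** the push force rose from about 10 to 25 N with no further travel, which confirms the block met the fence.

**Bystanders:** they sit at the same pixels as at the start in the top view, and the robot was clear of everything at hand-in.

**Disagreement:** measured in the scene camera, the fence's top edge came out 5–7 mm off the top camera's estimate. I put this down to calibration and reading the edge by eye, and relied on the top view and the contact force. The top view's match to 45.0 mm depends on a fence position I read by eye.

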